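# Switch the ball sorter to its other chute and feed two massage balls

### The job

Switch the massage-ball sorter over: with a fingertip, press down the raised end of its seesaw gate so that it rocks over its pivot and leans fully the other way. Then push both wooden balls waiting in the feed channel forward, off the end of the channel onto the gate, so that they roll down and come to rest in the chute that the gate did not feed at the start. Only press and push, never pick a ball up, and leave the things standing around undisturbed.

Things in the scene. Friction and masses are not known exactly. Their poses are not given: they have to be found in the camera images.
- sorter: Fixed sheet-metal ball sorter, 350 mm wide (y), standing on the worktop: a feed channel on the robot's side, a seesaw gate beyond the channel's end (x = -39 to +39 mm), and an open chute at each side of the gate. Origin at worktop level under the middle of the gate; x points away from the robot along the feed channel, y to the sorter's left, z up.
- gate (a joint): Lean of the gate about its pivot (along the sorter's x, 45 mm above the worktop, under the gate's middle). 0 is level, stops at +0.3 and -0.3 rad. Positive: left (+y) end up, feeding the right (-y) chute; negative: the reverse. It starts leaning on either stop. Top-heavy: pressed past level with about 1 N it falls over to the other stop by itself.
- gate_left_end (a point): Point on the gate's upper face, 70 mm left (+y) of its middle, 10 mm from its end; 96 mm above the worktop when up, 55 mm when down. The gate is a steel plate 78 mm (x) by 160 mm (y), its upper face 32 mm above the pivot; 28 mm wall along its far edge. A fixed front guard, 80 mm high, stands each side of the channel just in front of it.
- gate_right_end (a point): The same point 70 mm to the right (-y) of the gate's middle.
- ball_front_center (a point): Centre of the loose wooden massage ball nearer to the gate: smooth, rigid, 32 mm in diameter, about 25 g, lying in the feed channel (centre 97.5 mm above the worktop). It rolls easily along the channel but soon stops when no longer pushed; once its centre has passed the channel's end it drops 2 to 4 mm onto the gate and rolls sideways down it into the chute.
- ball_rear_center (a point): Centre of the second, equal ball, which lies just behind the first one (on the robot's side) in the channel, touching it or a few mm from it: pushing it forward pushes both.
- channel_mouth (a point): Midpoint of the feed channel's end at the gate, at the height of the balls' centres (sorter frame x = -41, y = 0, z = 97.5 mm). The channel is a level deck 81.5 mm above the worktop, 124 mm long (sorter x = -165 to -41 mm), 35 mm wide inside, open above and at both ends, with side walls only 6 mm above the deck, so that fingertips reach below the balls' centres.
- chute_left (a point): Centre of the left (+y) chute's floor. Each chute runs from 78 to 172 mm left or right of the gate's middle and is 86 mm wide (sorter x); its floor falls outwards from 43 to 13 mm above the worktop, its walls reach 62 mm.
- chute_right (a point): Centre of the right (-y) chute's floor.
- timer: Bystander: round twist timer, orange knob on white base, 62 mm across, 37 mm high, beside the feed channel; origin under its centre. Leave alone.
- jar: Bystander: flat white jar with lid, 84 mm across, 27 mm high, beside the feed channel; origin under its centre. Leave alone.
- dropper_bottle: Bystander: small brown dropper bottle, 33 mm across, 102 mm high, left on the worktop; origin under its centre. Leave alone.
- tube: Bystander: lying tube 181 mm long, 34 mm high, on the left; origin under its centre. Leave alone.
- tint_brush: Bystander: flat black tint brush, 187 mm long, 10 mm high, on the right; origin under its centre. Leave alone.

How it is judged:
On the way:
1. the gate has been rocked over onto its other stop, both balls still in the feed channel (distance of gate_left_end from where it was at the start of the episode above 0.035 m and (value of joint gate above 0.25 rad or value of joint gate below -0.25 rad) and x of each of ball_front_center, ball_rear_center in the frame of sorter below -0.042 m and z of each of ball_front_center, ball_rear_center in the frame of sorter above 0.09 m), for 0.2 s.
At the end, for the whole second after the job is handed in: The gate leans on the stop opposite to its start (more than 0.25 rad past level) and both balls lie at rest (under 20 mm/s) inside the chute on that side: centres 90 to 172 mm from the gate's middle, within the chute's walls, and lower than 70 mm (distance of gate_left_end from where it was at the start of the episode above 0.035 m and ((value of joint gate above 0.25 rad and y of ball_front_center in the frame of sorter between -0.172 and -0.09 m and y of ball_rear_center in the frame of sorter between -0.172 and -0.09 m) or (value of joint gate below -0.25 rad and y of ball_front_center in the frame of sorter between 0.09 and 0.172 m and y of ball_rear_center in the frame of sorter between 0.09 and 0.172 m)) and x of ball_front_center in the frame of sorter between -0.043 and 0.043 m and z of each of ball_front_center, ball_rear_center in the frame of sorter below 0.07 m and linear speed of each of ball_front, ball_rear below 0.02 m/s and x of ball_rear_center in the frame of sorter between -0.043 and 0.043 m); the robot touches nothing.
It fails at once if a ball is lifted (its centre more than 35 mm above where it lay) (height (world z) of any of ball_front_center, ball_rear_center above 0.1325 m).
It fails at once if a bystander is moved by more than 20 mm (distance of any of timer, jar, dropper_bottle, tube, tint_brush from where it was at the start of the episode above 0.02 m).
It also fails if it takes over 42 s, if anything falls off the work surface, if the arm or the gripper's body presses on something with over 40 N, if the wrist force passes 120 N, or if a joint passes its speed limit or range.

### The arm

A 6-joint arm with a two-finger parallel gripper is mounted at the origin on a cart in front of the work surface, level with it; the furniture and walls round the work are solid. World frame = base frame: x ahead of the robot, y to its left, z up, the work surface at z = 0. Lengths are in m, angles in rad, forces in N, time in s.
With the tool pointing down it reaches from about 0.275 to 0.75 m from the base axis. Payload 10.2 kg.
Tool frame: the origin (TCP) lies at the very end of the fingers, on their centre line; the grasp point (between the pads) lies 19 mm behind it; z points along the fingers, y is the line along which they close (so a half turn about z gives the same grasp; the last joint's range is limited). The gripper opens to 88 mm and grips with 3 to 60 N. Pads are 18 mm wide; open, the fingers measure 123 mm over their backs; the gripper's body (75 mm by 187 mm) begins 45 mm behind the grasp point.
Start: joints at [-1.432, 0.313, 1.498, -0, 1.331, -0.223], TCP at [0.186, -0.491, 0.239] pointing down, gripper open.
Joint ranges: [-2.94, 2.94], [-0.97, 2.17], [0.19, 2.56], [-1.23, 4.37], [0.02, 3.11], [-2.88, 2.88]. Speed limits (rad/s): [2.39, 2.39, 3.01, 3.14, 3.14, 3.14].

### API

Orientations are given as a unit quaternion [x, y, z, w].
In Python, from bench import ctrl, cams gives the robot as it stands. The module is installed in compiled form; this text tells all that it offers.
- The arm moves only by the tool apply_moves, never from a script. Its argument "moves" is a list of rows, each an object of numbers: "wx", "wy", "wz": the turn, a rotation vector about the tool's x, y, z in units of 0.1 rad (1.0 is 0.1 rad); "x", "y", "z": the shift along the tool's x, y, z in units of 40 mm (1.0 is 40 mm); "grip": the closure, from -1 (fully open) to 1 (shut). In form: [{"wx": .., "wy": .., "wz": .., "x": .., "y": .., "z": .., "grip": ..}, ...]. A call has 1 to 20 rows; each row shifts and turns the commanded pose from where the row before left it, along the tool's axes as they then stand; what a row does not reach is not made up. A row lasts 1/12 s, in which the tool goes at most 41.7 mm and 7.16 degrees, less where a joint would pass 70% of its speed; a pose out of reach is approached as far as the arm can. A call with a number of a shift or a turn outside -1 to 1 is refused whole. A call with a gripper value outside its range is refused whole. The fingers move at their own pace and stop on an object; the grip force is fixed at half the most. Time passes only in rows, so rows that do not move let the fingers close. It gives the time, the measured TCP pose, the force, the opening and the grip force at its end, in the units of the state.
- ctrl.sense(): the state, without advancing time (a new reading comes with each control period).
- cams.camera(name): name is "scene" or "top" or "wrist"; returns (picture, depth): 480x640x3 uint8, red, green, blue; 480x640 float32, m along the optical axis (not along the pixel's ray), 0 where there is no reading.
- cams.camera_params(name): a dict with "K" (3x3 intrinsics, pixels), "k1" (the pictures are not rectified: a ray, as slopes to the right and down, at radius r is drawn at 1 + k1 r^2 times it, then the intrinsics apply), "rvec" (rotation vector, rad) and "tvec" (3), from world to camera coordinates, as OpenCV has them. Camera axes: x right, y down, z forward; pixel columns grow to the right and rows downward; lengths in m; the calibration is good to about 2 mm. A picture is of the moment at which its call begins: read the wrist's pose just before it. camera_params takes no time and is no camera call; for the wrist camera it gives the pose at the moment of the call.
- ctrl.job_done(): hands the job in; it is judged then, once.
The state is a dict: "t": time; "qpos": joint angles; "dq": joint speeds; "joint_torque": joint torques, N m; "position": TCP position; "tcp_rot": TCP orientation; "ft_force": force on the tool from outside, world axes, zero at the start; "ft_torque": the same for the moment, N m; "gripper_width": finger opening in m; "gripper_force": force on a finger pad.
Only numpy, scipy, OpenCV 4.12 (cv2) and the standard library are available. Lean on these libraries where they do the work, as an engineer would, in place of code of your own. Each camera call takes 0.05 s, during which the arm holds its last target. There are 200 camera calls.

## Working session

There is one attempt and no reset: what is moved stays moved. The work goes in short steps, Python scripts to look and compute and a tool call to move; the robot and the scene stay as the last step left them, time stands still between calls to the robot, and variables do not carry over. Pictures are saved under pics/ and viewed, at most 10 in all, crops included, and the job is handed in when it is done.

Besides the shell and the picture viewer there is one more tool, called after "Call:" as name(argument=value, ...), one argument or row to a line, values as JSON. apply_moves: Moves the arm, as the interface text tells. Shifts and turns lie within -1 to 1; 1 stands for 40 mm of shift or 0.1 rad of turn. Its arguments: {"type":"object","properties":{"moves":{"type":"array"}},"required":["moves"]}

```bash
mkdir -p pics; cat > h.py <<'E'
import numpy as np, cv2
from bench import ctrl, cams
def shot(n,f):
    p,d=cams.camera(n); cv2.imwrite(f'pics/{f}.png',p[:,:,::-1]); np.save(f'pics/{f}.npy',d); return p,d
def ray(n,u,v):
    c=cams.camera_params(n);K=np.array(c['K']);R=cv2.Rodrigues(np.array(c['rvec'],float))[0];t=np.array(c['tvec'],float).ravel()
    a=np.array([(u-K[0,2])/K[0,0],(v-K[1,2])/K[1,1]]);s=a.copy()
    for _ in range(20): s=a/(1+c['k1']*(s@s))
    return -R.T@t, R.T@np.array([s[0],s[1],1.]), 
def atz(n,u,v,z):
    o,r=ray(n,u,v); return o+r*(z-o[2])/r[2]
def atd(n,u,v,d):
    o,r=ray(n,u,v); return o+r*d
E
python3 - <<'E'
from h import *
shot('scene','s0');shot('top','t0')
s=ctrl.sense();print(s['t'],s['position'],s['tcp_rot'],s['gripper_width'])
for n in('scene','top'):print(n,ray(n,320,240))
E
```

```text
0.1 [ 0.18579266 -0.49082646  0.23823164] [ 9.83682457e-01  1.79912570e-01  3.72854958e-05 -5.39100299e-04] 0.08796254851058563
scene (array([-0.62580436,  0.96551723,  0.77004892]), array([ 0.68094557, -0.5834837 , -0.44341769]))
top (array([0.25906912, 0.01568692, 1.54171234]), array([ 0.17094952,  0.02038891, -0.98507223]))
```

View pics/t0.png

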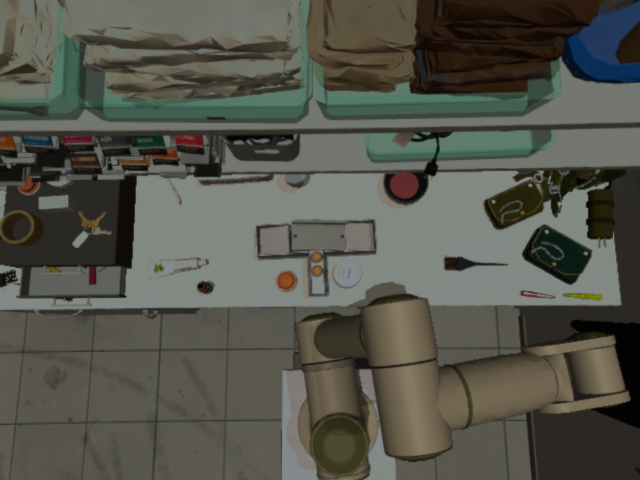

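View pics/s0.png

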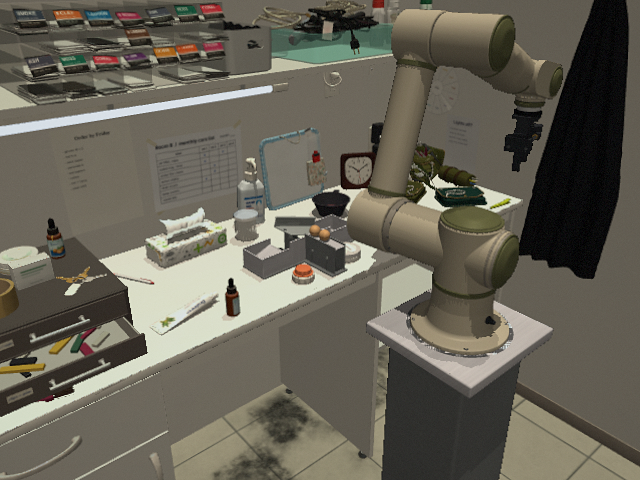

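The top view shows the sorter around (317,237), with the balls near (317,257) and (317,271), the timer at (286,281) and the jar at (347,273). The dropper bottle is at (205,287). Next I'll enlarge both views.

```bash
python3 - <<'E'
from h import *
p=cv2.imread('pics/t0.png');c=cv2.resize(p[210:310,247:387],None,fx=5.5,fy=5.5,interpolation=cv2.INTER_CUBIC);cv2.imwrite('pics/t0c.png',c)
p=cv2.imread('pics/s0.png');c=cv2.resize(p[200:290,235:370],None,fx=5.5,fy=5.5,interpolation=cv2.INTER_CUBIC);cv2.imwrite('pics/s0c.png',c)
d=np.load('pics/t0.npy')
for u in range(260,376,6):
    print(u,[np.round(atd('top',u,v,d[v,u]),3).tolist() for v in (230,240)])
E
```

```text
260 [[0.555, 0.226, 0.021], [0.526, 0.227, 0.016]]
266 [[0.554, 0.208, 0.024], [0.525, 0.208, 0.019]]
272 [[0.554, 0.19, 0.026], [0.523, 0.189, 0.029]]
278 [[0.552, 0.171, 0.032], [0.521, 0.17, 0.042]]
284 [[0.552, 0.153, 0.036], [0.521, 0.153, 0.039]]
290 [[0.556, 0.138, 0.009], [0.527, 0.138, 0.004]]
296 [[0.54, 0.114, 0.095], [0.511, 0.114, 0.094]]
302 [[0.54, 0.097, 0.093], [0.511, 0.097, 0.09]]
308 [[0.541, 0.08, 0.087], [0.512, 0.08, 0.087]]
314 [[0.543, 0.063, 0.076], [0.513, 0.063, 0.077]]
320 [[0.543, 0.046, 0.076], [0.514, 0.046, 0.07]]
326 [[0.543, 0.029, 0.071], [0.515, 0.029, 0.067]]
332 [[0.545, 0.011, 0.06], [0.516, 0.012, 0.06]]
338 [[0.545, -0.006, 0.061], [0.516, -0.006, 0.057]]
344 [[0.546, -0.024, 0.052], [0.516, -0.023, 0.055]]
350 [[0.549, -0.042, 0.036], [0.519, -0.041, 0.037]]
356 [[0.552, -0.06, 0.024], [0.522, -0.06, 0.023]]
362 [[0.551, -0.078, 0.025], [0.522, -0.078, 0.02]]
368 [[0.552, -0.096, 0.021], [0.521, -0.095, 0.023]]
374 [[0.546, -0.111, 0.051], [0.52, -0.113, 0.028]]
```

View pics/t0c.png

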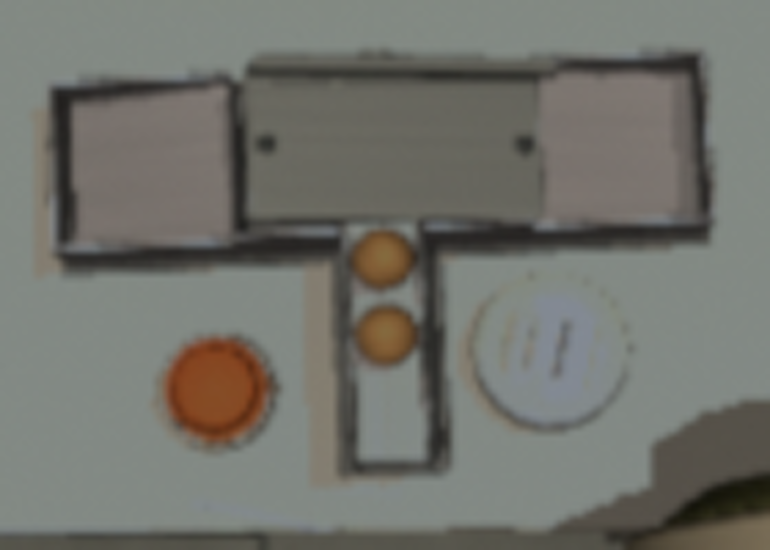

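View pics/s0c.png

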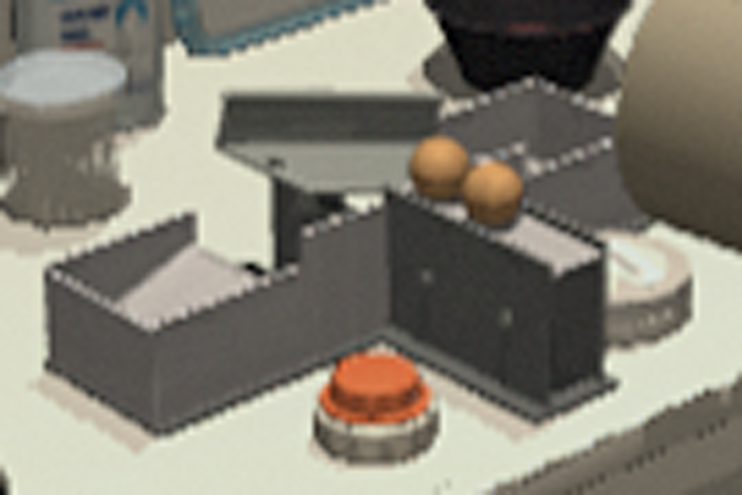

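The crop shows the left (+y) end of the gate is up, so I need to press at the left dot, full-image (295.2,236.2). The balls are at (316.8,257.1) and (317.2,270.9).

```bash
python3 - <<'E'
from h import *
f=lambda u,v,z:atz('top',247+(u+.5)/5.5-.5,210+(v+.5)/5.5-.5,z)
L=f(265,144,.096);R=f(525,144,.055);A=f(384,259,.0975);B=f(386,335,.0975)
print('L',L,'R',R,np.linalg.norm((L-R)),'A',A,'B',B)
d=(L-R)[:2];print('yaw from gate',np.arctan2(-d[0],d[1]));e=(A-B)[:2];print('yaw balls',np.arctan2(e[1],e[0]),np.linalg.norm(e))
print('chan end',f(343,468,.0875),f(447,464,.0875),'guard ends',f(62,268,.062),f(708,238,.062),f(55,90,.062),f(700,58,.062))
print('timer',f(215,388,.037),'jar',f(551,350,.027))
yaw=np.arctan2(-d[0],d[1]);
c=(L+R)[:2]/2;print('c',c)
from scipy.spatial.transform import Rotation as Ro
s=ctrl.sense();print(Ro.from_quat(s['tcp_rot']).as_matrix().round(3))
E
```

```text
L [0.52284103 0.11708789 0.096     ] R [ 0.52891842 -0.01780429  0.055     ] 0.14111637980281663 A [0.46220335 0.05597321 0.0975    ] B [0.42317195 0.05515202 0.0975    ]
yaw from gate 0.045023234760895356
yaw balls 0.02103629094442085 0.03904003554234198
chan end [0.3566196  0.07763359 0.0875    ] [0.35822496 0.02476642 0.0875    ] guard ends [0.4640491  0.22583432 0.062     ] [ 0.47671971 -0.11256123  0.062     ] [0.55925024 0.23088241 0.062     ] [ 0.57289018 -0.11066334  0.062     ]
timer [0.40271082 0.14741184 0.037     ] jar [ 0.42239879 -0.03075796  0.027     ]
c [0.52587973 0.0496418 ]
[[ 0.935  0.354 -0.   ]
 [ 0.354 -0.935  0.001]
 [ 0.    -0.001 -1.   ]]
```

Call:
apply_moves(
  moves=[
    {"wz": 0.8, "grip": 1},
    {"wz": 0.8, "grip": 1},
    {"wz": 0.8, "grip": 1},
    {"wz": 0.8, "grip": 1},
    {"x": 0.4, "y": -0.65, "grip": 1},
    {"x": 0.4, "y": -0.65, "grip": 1},
    {"x": 0.4, "y": -0.65, "grip": 1},
    {"x": 0.4, "y": -0.65, "grip": 1},
    {"x": 0.4, "y": -0.65, "grip": 1},
    {"x": 0.4, "y": -0.65, "grip": 1},
    {"x": 0.4, "y": -0.65, "grip": 1},
    {"x": 0.4, "y": -0.65, "grip": 1},
    {"x": 0.4, "y": -0.65, "grip": 1},
    {"x": 0.4, "y": -0.65, "grip": 1},
    {"x": 0.4, "y": -0.65, "grip": 1},
    {"x": 0.4, "y": -0.65, "grip": 1},
    {"x": 0.4, "y": -0.65, "grip": 1},
    {"x": 0.4, "y": -0.65, "grip": 1},
    {"x": 0.4, "y": -0.65, "grip": 1},
    {"grip": 1},
  ],
)

```text
validation failed for argument at $.mo...
```

Call:
apply_moves(
  moves=[
    {"wx": 0, "wy": 0, "wz": 0.8, "x": 0, "y": 0, "z": 0, "grip": 1},
    {"wx": 0, "wy": 0, "wz": 0.8, "x": 0, "y": 0, "z": 0, "grip": 1},
    {"wx": 0, "wy": 0, "wz": 0.8, "x": 0, "y": 0, "z": 0, "grip": 1},
    {"wx": 0, "wy": 0, "wz": 0.8, "x": 0, "y": 0, "z": 0, "grip": 1},
    {"wx": 0, "wy": 0, "wz": 0, "x": 0.4, "y": -0.65, "z": 0, "grip": 1},
    {"wx": 0, "wy": 0, "wz": 0, "x": 0.4, "y": -0.65, "z": 0, "grip": 1},
    {"wx": 0, "wy": 0, "wz": 0, "x": 0.4, "y": -0.65, "z": 0, "grip": 1},
    {"wx": 0, "wy": 0, "wz": 0, "x": 0.4, "y": -0.65, "z": 0, "grip": 1},
    {"wx": 0, "wy": 0, "wz": 0, "x": 0.4, "y": -0.65, "z": 0, "grip": 1},
    {"wx": 0, "wy": 0, "wz": 0, "x": 0.4, "y": -0.65, "z": 0, "grip": 1},
    {"wx": 0, "wy": 0, "wz": 0, "x": 0.4, "y": -0.65, "z": 0, "grip": 1},
    {"wx": 0, "wy": 0, "wz": 0, "x": 0.4, "y": -0.65, "z": 0, "grip": 1},
    {"wx": 0, "wy": 0, "wz": 0, "x": 0.4, "y": -0.65, "z": 0, "grip": 1},
    {"wx": 0, "wy": 0, "wz": 0, "x": 0.4, "y": -0.65, "z": 0, "grip": 1},
  ],
)

```text
t: 1.27
position: [0.3352, -0.2231, 0.2386]
tcp_rot: [1.0, 0.021, -0.0, -0.0]
ft_force: [0.1, -0.3, -1.1]
gripper_width: 0.0005
gripper_force: 0.0
```

Call:
apply_moves(
  moves=[
    {"wx": 0, "wy": 0, "wz": 0, "x": 0.4, "y": -0.65, "z": 0, "grip": 1},
    {"wx": 0, "wy": 0, "wz": 0, "x": 0.4, "y": -0.65, "z": 0, "grip": 1},
    {"wx": 0, "wy": 0, "wz": 0, "x": 0.4, "y": -0.65, "z": 0, "grip": 1},
    {"wx": 0, "wy": 0, "wz": 0, "x": 0.4, "y": -0.65, "z": 0, "grip": 1},
    {"wx": 0, "wy": 0, "wz": 0, "x": 0.4, "y": -0.65, "z": 0, "grip": 1},
    {"wx": 0, "wy": 0, "wz": 0, "x": 0.4, "y": -0.65, "z": 0, "grip": 1},
    {"wx": 0, "wy": 0, "wz": 0, "x": 0.4, "y": -0.65, "z": 0, "grip": 1},
    {"wx": 0, "wy": 0, "wz": 0, "x": 0.4, "y": -0.65, "z": 0, "grip": 1},
    {"wx": 0, "wy": 0, "wz": 0, "x": 0.4, "y": -0.65, "z": 0, "grip": 1},
    {"wx": 0, "wy": 0, "wz": 0, "x": 0.4, "y": -0.65, "z": 0, "grip": 1},
    {"wx": 0, "wy": 0, "wz": 0, "x": 0.4, "y": -0.65, "z": 0, "grip": 1},
    {"wx": 0, "wy": 0, "wz": 0, "x": 0.4, "y": -0.65, "z": 0, "grip": 1},
    {"wx": 0, "wy": 0, "wz": 0, "x": 0, "y": 0, "z": 0, "grip": 1},
    {"wx": 0, "wy": 0, "wz": 0, "x": 0, "y": 0, "z": 0, "grip": 1},
  ],
)

```text
t: 2.43
position: [0.5135, 0.096, 0.238]
tcp_rot: [1.0, 0.022, -0.001, 0.0]
ft_force: [0.5, -0.1, 0.3]
gripper_width: 0.0004
gripper_force: 0.0
```

Call:
apply_moves(
  moves=[
    {"wx": 0, "wy": 0, "wz": 0, "x": 0.25, "y": -0.45, "z": 0, "grip": 1},
    {"wx": 0, "wy": 0, "wz": 0, "x": 0, "y": 0, "z": 0.6, "grip": 1},
    {"wx": 0, "wy": 0, "wz": 0, "x": 0, "y": 0, "z": 0.6, "grip": 1},
    {"wx": 0, "wy": 0, "wz": 0, "x": 0, "y": 0, "z": 0.6, "grip": 1},
    {"wx": 0, "wy": 0, "wz": 0, "x": 0, "y": 0, "z": 0.6, "grip": 1},
    {"wx": 0, "wy": 0, "wz": 0, "x": 0, "y": 0, "z": 0.6, "grip": 1},
    {"wx": 0, "wy": 0, "wz": 0, "x": 0, "y": 0, "z": 0, "grip": 1},
    {"wx": 0, "wy": 0, "wz": 0, "x": 0, "y": 0, "z": 0, "grip": 1},
  ],
)

```text
t: 3.1
position: [0.5224, 0.1127, 0.1187]
tcp_rot: [1.0, 0.02, -0.001, 0.0]
ft_force: [-0.3, 0.6, 0.2]
gripper_width: 0.0003
gripper_force: 0.0
```

```bash
python3 - <<'E'
from h import *
p,d=shot('scene','s1');c=cv2.resize(p[170:290,220:380,::-1],None,fx=5,fy=5,interpolation=cv2.INTER_CUBIC);cv2.imwrite('pics/s1c.png',c)
E
```

```text
(no output)
```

View pics/s1c.png

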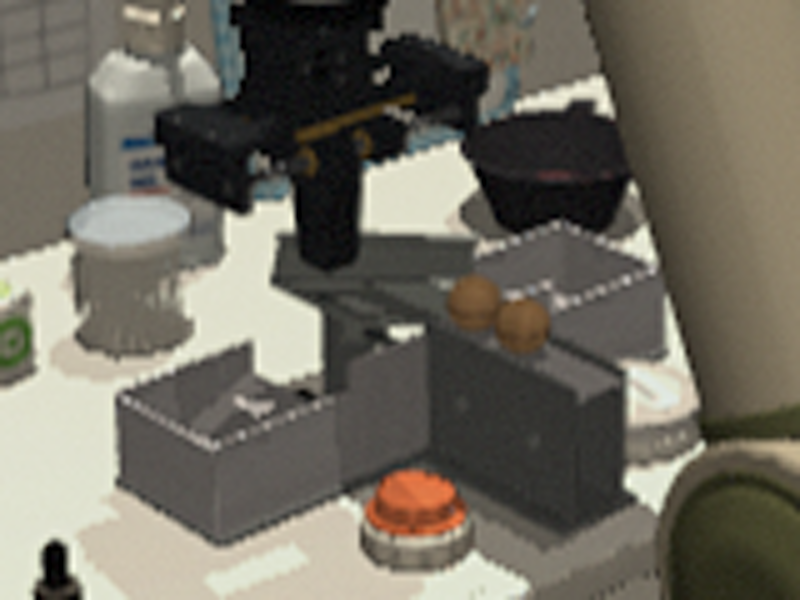

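The closed fingertips, at crop (328,262), are above the raised left end of the gate, clear of the balls and bystanders. I'll press down.

Call:
apply_moves(
  moves=[
    {"wx": 0, "wy": 0, "wz": 0, "x": 0, "y": 0, "z": 0.2, "grip": 1},
    {"wx": 0, "wy": 0, "wz": 0, "x": 0, "y": 0, "z": 0.2, "grip": 1},
    {"wx": 0, "wy": 0, "wz": 0, "x": 0, "y": 0, "z": 0.15, "grip": 1},
    {"wx": 0, "wy": 0, "wz": 0, "x": 0, "y": 0, "z": 0.15, "grip": 1},
    {"wx": 0, "wy": 0, "wz": 0, "x": 0, "y": 0, "z": 0.1, "grip": 1},
    {"wx": 0, "wy": 0, "wz": 0, "x": 0, "y": 0, "z": 0.1, "grip": 1},
    {"wx": 0, "wy": 0, "wz": 0, "x": 0, "y": 0, "z": 0.1, "grip": 1},
    {"wx": 0, "wy": 0, "wz": 0, "x": 0, "y": 0, "z": 0.1, "grip": 1},
    {"wx": 0, "wy": 0, "wz": 0, "x": 0, "y": 0, "z": 0.05, "grip": 1},
    {"wx": 0, "wy": 0, "wz": 0, "x": 0, "y": 0, "z": 0, "grip": 1},
    {"wx": 0, "wy": 0, "wz": 0, "x": 0, "y": 0, "z": 0, "grip": 1},
    {"wx": 0, "wy": 0, "wz": 0, "x": 0, "y": 0, "z": 0, "grip": 1},
  ],
)

```text
t: 4.15
position: [0.523, 0.1136, 0.0729]
tcp_rot: [1.0, 0.021, 0.0, 0.0]
ft_force: [-0.3, 0.1, -0.8]
gripper_width: 0.0003
gripper_force: 0.0
```

Call:
apply_moves(
  moves=[
    {"wx": 0, "wy": 0, "wz": 0, "x": 0, "y": 0, "z": -0.5, "grip": 1},
    {"wx": 0, "wy": 0, "wz": 0, "x": 0, "y": 0, "z": -0.8, "grip": 1},
    {"wx": 0, "wy": 0, "wz": 0, "x": 0, "y": 0, "z": -0.8, "grip": 1},
    {"wx": 0, "wy": 0, "wz": 0, "x": 0, "y": 0, "z": -0.5, "grip": 1},
    {"wx": 0, "wy": 0, "wz": 0, "x": -0.6, "y": 0.23, "z": 0, "grip": 1},
    {"wx": 0, "wy": 0, "wz": 0, "x": -0.6, "y": 0.23, "z": 0, "grip": 1},
    {"wx": 0, "wy": 0, "wz": 0, "x": -0.6, "y": 0.23, "z": 0, "grip": 1},
    {"wx": 0, "wy": 0, "wz": 0, "x": -0.6, "y": 0.23, "z": 0, "grip": 1},
    {"wx": 0, "wy": 0, "wz": 0, "x": -0.6, "y": 0.23, "z": 0, "grip": 1},
    {"wx": 0, "wy": 0, "wz": 0, "x": -0.6, "y": 0.23, "z": 0, "grip": 1},
    {"wx": 0, "wy": 0, "wz": 0, "x": 0, "y": 0, "z": 0, "grip": 1},
    {"wx": 0, "wy": 0, "wz": 0, "x": 0, "y": 0, "z": 0, "grip": 1},
  ],
)

```text
t: 5.15
position: [0.3813, 0.0522, 0.1773]
tcp_rot: [1.0, 0.02, 0.001, 0.0]
ft_force: [-0.3, -1.0, 0.6]
gripper_width: 0.0007
gripper_force: 0.0
```

```bash
python3 - <<'E'
from h import *
p,d=shot('scene','s2');c=cv2.resize(p[170:290,220:380,::-1],None,fx=5,fy=5,interpolation=cv2.INTER_CUBIC);cv2.imwrite('pics/s2c.png',c)
E
```

```text
(no output)
```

View pics/s2c.png

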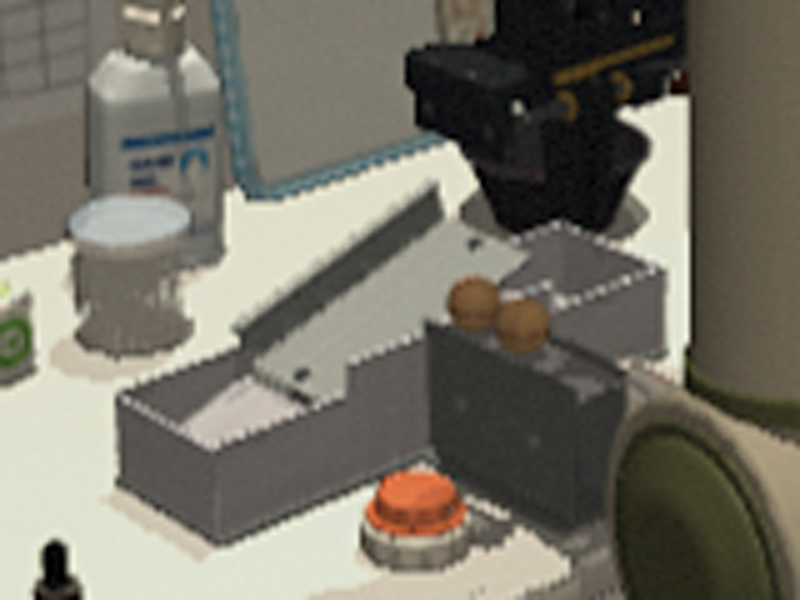

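The gate now leans left: its left end is down at crop (300,375). Both balls are still in the channel at (475,300) and (522,325). Next I'll lower the fingertips behind them and push.

Call:
apply_moves(
  moves=[
    {"wx": 0, "wy": 0, "wz": 0, "x": 0, "y": -0.06, "z": 0.5, "grip": 1},
    {"wx": 0, "wy": 0, "wz": 0, "x": 0, "y": 0, "z": 0.5, "grip": 1},
    {"wx": 0, "wy": 0, "wz": 0, "x": 0, "y": 0, "z": 0.5, "grip": 1},
    {"wx": 0, "wy": 0, "wz": 0, "x": 0, "y": 0, "z": 0.5, "grip": 1},
    {"wx": 0, "wy": 0, "wz": 0, "x": 0, "y": 0, "z": 0, "grip": 1},
    {"wx": 0, "wy": 0, "wz": 0, "x": 0, "y": 0, "z": 0, "grip": 1},
  ],
)

```text
t: 5.7
position: [0.3816, 0.055, 0.0966]
tcp_rot: [1.0, 0.021, -0.001, -0.0]
ft_force: [-0.2, 0.4, 0.7]
gripper_width: 0.0007
gripper_force: 0.0
```

Call:
apply_moves(
  moves=[
    {"wx": 0, "wy": 0, "wz": 0, "x": 0.1, "y": 0, "z": 0.1, "grip": 1},
    {"wx": 0, "wy": 0, "wz": 0, "x": 0.15, "y": 0, "z": 0, "grip": 1},
    {"wx": 0, "wy": 0, "wz": 0, "x": 0.15, "y": 0, "z": 0, "grip": 1},
    {"wx": 0, "wy": 0, "wz": 0, "x": 0.15, "y": 0, "z": 0, "grip": 1},
    {"wx": 0, "wy": 0, "wz": 0, "x": 0.15, "y": 0, "z": 0, "grip": 1},
    {"wx": 0, "wy": 0, "wz": 0, "x": 0.15, "y": 0, "z": 0, "grip": 1},
    {"wx": 0, "wy": 0, "wz": 0, "x": 0.15, "y": 0, "z": 0, "grip": 1},
    {"wx": 0, "wy": 0, "wz": 0, "x": 0.15, "y": 0, "z": 0, "grip": 1},
    {"wx": 0, "wy": 0, "wz": 0, "x": 0.15, "y": 0, "z": 0, "grip": 1},
    {"wx": 0, "wy": 0, "wz": 0, "x": 0.15, "y": 0, "z": 0, "grip": 1},
    {"wx": 0, "wy": 0, "wz": 0, "x": 0.15, "y": 0, "z": 0, "grip": 1},
    {"wx": 0, "wy": 0, "wz": 0, "x": 0.15, "y": 0, "z": 0, "grip": 1},
    {"wx": 0, "wy": 0, "wz": 0, "x": 0.15, "y": 0, "z": 0, "grip": 1},
    {"wx": 0, "wy": 0, "wz": 0, "x": 0.15, "y": 0, "z": 0, "grip": 1},
    {"wx": 0, "wy": 0, "wz": 0, "x": 0.15, "y": 0, "z": 0, "grip": 1},
    {"wx": 0, "wy": 0, "wz": 0, "x": 0.15, "y": 0, "z": 0, "grip": 1},
    {"wx": 0, "wy": 0, "wz": 0, "x": 0.1, "y": 0, "z": 0, "grip": 1},
    {"wx": 0, "wy": 0, "wz": 0, "x": 0, "y": 0, "z": 0, "grip": 1},
    {"wx": 0, "wy": 0, "wz": 0, "x": 0, "y": 0, "z": 0, "grip": 1},
    {"wx": 0, "wy": 0, "wz": 0, "x": 0, "y": 0, "z": 0, "grip": 1},
  ],
)

```text
t: 7.37
position: [0.4789, 0.059, 0.0927]
tcp_rot: [1.0, 0.021, -0.0, -0.0]
ft_force: [-0.3, 0.6, -0.7]
gripper_width: 0.0003
gripper_force: 0.0
```

```bash
python3 - <<'E'
from h import *
p,d=shot('scene','s3');c=cv2.resize(p[170:290,220:380,::-1],None,fx=5,fy=5,interpolation=cv2.INTER_CUBIC);cv2.imwrite('pics/s3c.png',c)
E
```

```text
(no output)
```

View pics/s3c.png

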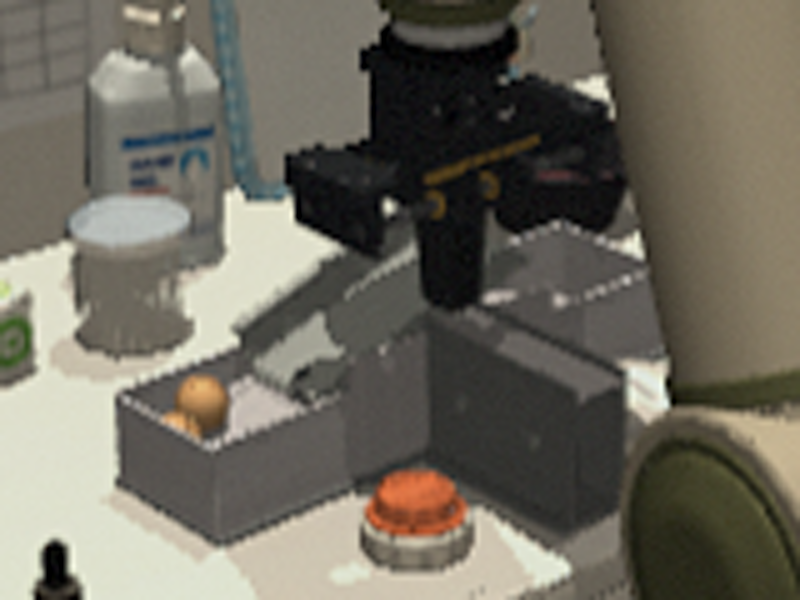

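Both balls are in the left chute, at crop (202,402) and (182,425). I'll lift clear and check from above.

Call:
apply_moves(
  moves=[
    {"wx": 0, "wy": 0, "wz": 0, "x": 0, "y": 0, "z": -0.6, "grip": 1},
    {"wx": 0, "wy": 0, "wz": 0, "x": 0, "y": 0, "z": -0.8, "grip": 1},
    {"wx": 0, "wy": 0, "wz": 0, "x": -0.5, "y": 0.5, "z": -0.5, "grip": 1},
    {"wx": 0, "wy": 0, "wz": 0, "x": -0.5, "y": 0.5, "z": 0, "grip": 1},
    {"wx": 0, "wy": 0, "wz": 0, "x": -0.5, "y": 0.5, "z": 0, "grip": 1},
    {"wx": 0, "wy": 0, "wz": 0, "x": 0, "y": 0.5, "z": 0, "grip": 1},
    {"wx": 0, "wy": 0, "wz": 0, "x": 0, "y": 0, "z": 0, "grip": 1},
    {"wx": 0, "wy": 0, "wz": 0, "x": 0, "y": 0, "z": 0, "grip": 1},
    {"wx": 0, "wy": 0, "wz": 0, "x": 0, "y": 0, "z": 0, "grip": 1},
    {"wx": 0, "wy": 0, "wz": 0, "x": 0, "y": 0, "z": 0, "grip": 1},
    {"wx": 0, "wy": 0, "wz": 0, "x": 0, "y": 0, "z": 0, "grip": 1},
    {"wx": 0, "wy": 0, "wz": 0, "x": 0, "y": 0, "z": 0, "grip": 1},
  ],
)

```text
t: 8.42
position: [0.4226, -0.0229, 0.1686]
tcp_rot: [1.0, 0.021, -0.0, -0.0]
ft_force: [-0.9, -0.1, 0.5]
gripper_width: 0.0009
gripper_force: 0.0
```

```bash
python3 - <<'E'
from h import *
p,d=shot('top','t4');c=cv2.resize(p[210:310,247:387,::-1],None,fx=5.5,fy=5.5,interpolation=cv2.INTER_CUBIC);cv2.imwrite('pics/t4c.png',c)
h=cv2.cvtColor(p,cv2.COLOR_RGB2HSV)
def balls(p):
    h=cv2.cvtColor(p,cv2.COLOR_RGB2HSV); m=((h[...,0]>8)&(h[...,0]<18)&(h[...,1]>110)).astype(np.uint8)[215:265,250:295]
    n,l,s,c=cv2.connectedComponentsWithStats(m);return [(x[4],(y+[250,215]).round(1),atz('top',*(y+[250,215]),.035).round(3)) for x,y in zip(s[1:],c[1:]) if x[4]>8]
print(balls(p));p2,_=shot('top','t5');print(balls(p2))
E
```

```text
[(np.int32(143), array([267.4, 233.2]), array([0.543, 0.203, 0.035]))]
[(np.int32(139), array([267.3, 233.3]), array([0.542, 0.203, 0.035]))]
```

View pics/t4c.png

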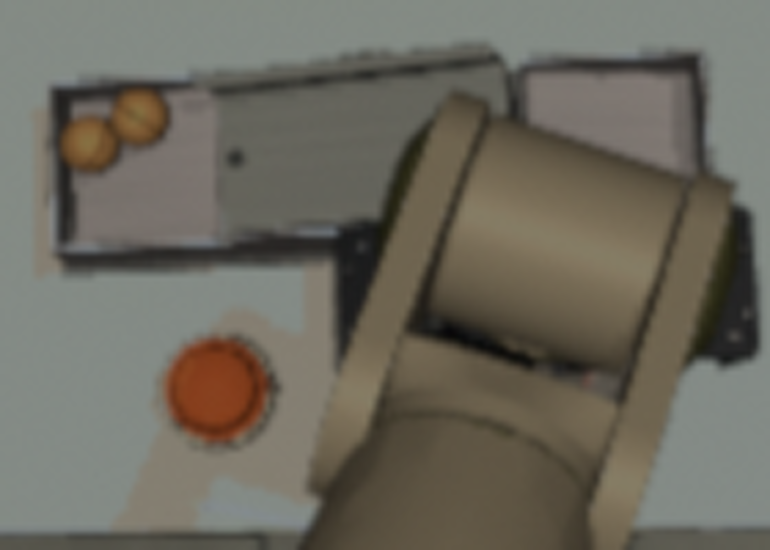

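Both balls lie in the left chute at crop (90,145) and (139,115). The gate is fully over, and nothing touches the arm. I'll let things settle briefly, then hand in.

Call:
apply_moves(
  moves=[
    {"wx": 0, "wy": 0, "wz": 0, "x": 0, "y": 0, "z": -0.5, "grip": 1},
    {"wx": 0, "wy": 0, "wz": 0, "x": 0, "y": 0, "z": 0, "grip": 1},
    {"wx": 0, "wy": 0, "wz": 0, "x": 0, "y": 0, "z": 0, "grip": 1},
    {"wx": 0, "wy": 0, "wz": 0, "x": 0, "y": 0, "z": 0, "grip": 1},
    {"wx": 0, "wy": 0, "wz": 0, "x": 0, "y": 0, "z": 0, "grip": 1},
    {"wx": 0, "wy": 0, "wz": 0, "x": 0, "y": 0, "z": 0, "grip": 1},
    {"wx": 0, "wy": 0, "wz": 0, "x": 0, "y": 0, "z": 0, "grip": 1},
    {"wx": 0, "wy": 0, "wz": 0, "x": 0, "y": 0, "z": 0, "grip": 1},
    {"wx": 0, "wy": 0, "wz": 0, "x": 0, "y": 0, "z": 0, "grip": 1},
    {"wx": 0, "wy": 0, "wz": 0, "x": 0, "y": 0, "z": 0, "grip": 1},
    {"wx": 0, "wy": 0, "wz": 0, "x": 0, "y": 0, "z": 0, "grip": 1},
    {"wx": 0, "wy": 0, "wz": 0, "x": 0, "y": 0, "z": 0, "grip": 1},
  ],
)

```text
t: 9.52
position: [0.4225, -0.0235, 0.1887]
tcp_rot: [1.0, 0.021, 0.0, 0.0]
ft_force: [-0.2, -1.1, -0.1]
gripper_width: 0.0006
gripper_force: 0.0
```

```bash
python3 - <<'E'
from h import *
p,d=shot('top','t6');a=cv2.imread('pics/t4.png')[215:265,250:295].astype(int);print(abs(a-p[215:265,250:295,::-1]).max())
print(ctrl.job_done())
E
```

```text
2
the job is handed in; nothing more can be done
None
```

The gate now leans fully to the left, and both balls lie at rest in the left chute; I handed the job in at about 9.6 s, and no verdict came back.

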